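# Oil the handle blanks and hang them to dry

### The job

Take the brush from its stand, dip its whole bristles into the low wide pot, press the tip for a moment on the pale plug of every wooden blank on the bench, longest blank first and shortest last, then rinse the whole bristles in the tall narrow jar and hang the brush back upright in its stand. After the rinse, again longest first, hook each blank onto the short end of the rail, wholly on that side of the black mark, and slide it along the bar until all of it is past the mark, in the long drying end. Leave every blank hanging still by its hook, the pot and jar upright, and the other things on the bench where they are.

Things in the scene. Friction and masses are not known exactly. Their poses are not given: they have to be found in the camera images.
- blank_long: long dark wooden blank, 110 x 44 x 30 mm (its x, y, z), standing on the bench, hook and grip tab on top; may be absent. Origin: centre of its underside, z up. 0.13 to 0.23 kg. Grip tab centred on top: 12 (x) x 22 (y) mm, z = 81 to 109. The hook is open to +x between block top (z = 30) and lip (z = 60): the bar goes in there, then the blank is lowered 25 mm.
- blank_long_plug (a point): centre of the pale 16 mm round plug, flush in the long blank's top face near its +x end (the end the hook opens to): at (44, 0, 30) mm of the blank
- blank_long_hook (a point): seat of the long blank's hook, at (0, 0, 76) mm of the blank: it comes to the top of the bar when hung. Hook 18 mm wide in y: stem plate x = -15 to -11, z = 30 to 76; inside top an inverted V, z = 78 at x = 0 falling to 69 at x = -11 and 11; lip x = 11 to 15, z = 60 to 76 mm; 22 mm wide inside
- blank_mid: middle dark wooden blank, 92 x 44 x 30 mm (its x, y, z), standing on the bench, hook and grip tab on top; may be absent. Origin: centre of its underside, z up. 0.13 to 0.23 kg. Grip tab centred on top: 12 (x) x 22 (y) mm, z = 81 to 109. The hook is open to +x between block top (z = 30) and lip (z = 60): the bar goes in there, then the blank is lowered 25 mm.
- blank_mid_plug (a point): centre of the pale 16 mm round plug, flush in the middle blank's top face near its +x end (the end the hook opens to): at (35, 0, 30) mm of the blank
- blank_mid_hook (a point): seat of the middle blank's hook, at (0, 0, 76) mm of the blank: it comes to the top of the bar when hung. Hook 18 mm wide in y: stem plate x = -15 to -11, z = 30 to 76; inside top an inverted V, z = 78 at x = 0 falling to 69 at x = -11 and 11; lip x = 11 to 15, z = 60 to 76 mm; 22 mm wide inside
- blank_short: short dark wooden blank, 74 x 44 x 30 mm (its x, y, z), standing on the bench, hook and grip tab on top; may be absent. Origin: centre of its underside, z up. 0.13 to 0.23 kg. Grip tab centred on top: 12 (x) x 22 (y) mm, z = 81 to 109. The hook is open to +x between block top (z = 30) and lip (z = 60): the bar goes in there, then the blank is lowered 25 mm.
- blank_short_plug (a point): centre of the pale 16 mm round plug, flush in the short blank's top face near its +x end (the end the hook opens to): at (26, 0, 30) mm of the blank
- blank_short_hook (a point): seat of the short blank's hook, at (0, 0, 76) mm of the blank: it comes to the top of the bar when hung. Hook 18 mm wide in y: stem plate x = -15 to -11, z = 30 to 76; inside top an inverted V, z = 78 at x = 0 falling to 69 at x = -11 and 11; lip x = 11 to 15, z = 60 to 76 mm; 22 mm wide inside
- brush: round brush, 150 mm long, 60 g, starts hanging upright by its collar in the forked stand. Origin: the bristle tip (rigid); z runs up the handle. Black bristles z = 0 to 22 mm (12 mm thick), ferrule and shaft 14 mm thick to z = 85 mm, collar 44 mm across at z = 85 to 91 mm, wooden grip 16 mm thick from 91 to 150 mm
- brush_tip (a point): tip of the bristles (the brush's origin)
- brush_collar (a point): centre of the underside of the brush's collar, 85 mm above its tip
- stand: fixed light wooden brush stand, foot 90 x 80 x 10 mm. Origin: centre of the foot's underside, below the slot; z up. Two prongs along x (x = -22 to 38 mm), 30 mm apart inside, each 10 mm wide, tops at z = 120 mm, joined at +x by a post 50 mm wide (x = 30 to 44, z to 120 mm); the slot is open above and towards -x
- stand_cradle (a point): where the collar's underside sits: midway between the prongs on their tops, at (0, 0, 120) mm of the stand. The brush hangs there with its tip 35 mm over the bench; it lifts straight up and goes back straight down
- pot: low wide open aluminium pot with two loop handles, rim radius 45 mm, 50 mm tall, wall 4 mm, floor about 5 mm thick, loose, 0.4 kg. Origin: centre of its underside, z up. It counts as empty: only the brush's position matters
- jar: tall narrow open white cup-shaped jar, rim radius 34 mm, 75 mm tall, wall 4 mm, tapering a little towards the foot, floor about 5 mm thick, loose, 0.35 kg. Origin: centre of its underside, z up
- rail: fixed drying rail: grey foot 70 x 420 x 10 mm, posts 18 x 14 mm at y = -182 and 182 mm, up to the bar, and a steel bar of 6 mm radius along y at x = 0, z = 180 mm. Origin: centre of the foot's underside; its x points away from the robot. Hung, a blank's hook seat is at z = 186 mm and its x goes with the rail's x
- rail_mark (a point): black mark round the bar, at (0, 30, 180) mm of the rail: it parts the bar into a short loading end (y = 30 to 175 mm) and a long drying end (y = -175 to 30 mm). Hooks slide over it freely. A matching black line is on the foot
- sponge: a grey and yellow sanding sponge, 90 x 60 x 28 mm, lying beside the rail; not part of the job
- case: a black plastic case, 90 x 40 x 28 mm, lying; not part of the job
- file: a wooden-handled slim tool, 150 mm, lying beside the rail; not part of the job
- awl: a cork-handled awl, 150 mm, lying beyond the rail; not part of the job
- glue: a small white bottle, 36 mm across, 75 mm tall, beyond the rail; not part of the job
- anvil: a bright metal block of 65 mm with a rod standing on it, 120 mm tall, beyond the rail; not part of the job
There are look-alikes about, which are no part of the job. Leave any pink or turquoise look-alike of the brush alone.

How it is judged:
By the outcome, as a careful person would: the job done as asked, in the order asked, and still so for the second after the job is handed in, with the robot touching nothing.
Of blank_long, blank_mid, blank_short only 2 to 3 are there at a start; the rules pass over those that are not, and their reading is None.
At some moment in a run one of pot, jar, blank_long, blank_mid, blank_short may be knocked a few centimetres aside while the robot is not near it.
It also fails if it takes over 210 s, if anything falls off the work surface, if the arm or the gripper's body presses on something with over 40 N, if the wrist force passes 120 N, or if a joint passes its speed limit or range.

### The arm

A 6-joint arm with a two-finger parallel gripper is mounted at the origin on the work surface. World frame = base frame: x ahead of the robot, y to its left, z up, the work surface at z = 0. Lengths are in m, angles in rad, forces in N, time in s.
With the tool pointing down it reaches from about 0.3 to 0.825 m from the base axis. Payload 5.4 kg.
Tool frame: the origin (TCP) lies at the very end of the fingers, on their centre line; the grasp point (between the pads) lies 19 mm behind it; z points along the fingers, y is the line along which they close (so a half turn about z gives the same grasp; the last joint's range is limited). The gripper opens to 92 mm and grips with 3 to 60 N. Pads are 20 mm wide; open, the fingers measure 128 mm over their backs; the gripper's body (75 mm by 189 mm) begins 69 mm behind the grasp point.
Start: joints at [1.123, 0.158, 1.597, -0, 1.386, -0.21], TCP at [0.135, 0.559, 0.215] pointing down, gripper open.
Joint ranges: [-2.91, 2.91], [-0.94, 2.29], [0.18, 2.7], [-1.29, 4.43], [0.17, 2.64], [-3, 3]. Speed limits (rad/s): [2.57, 2.57, 3.14, 3.14, 3.14, 3.14].

### API

Orientations are given as a rotation vector (axis times angle).
In Python, from workcell import bot gives the robot as it stands. Calls block until the motion is done:
- bot.goto(position, orientation): joint-space move of the TCP to a pose.
- bot.line_to(position, rot=None, max_speed=0.15): straight line of the TCP; rot=None keeps the orientation; max_speed is the mean speed in m/s.
- bot.set_joints(angles): joint-space move.
- bot.set_gripper(opening, newtons=None): opening from 0.0 (shut) to 1.0 (fully open); newtons is the grip in N (None keeps the last); returns when the fingers have stopped.
- bot.hold(seconds).
- bot.inverse_kinematics(position, orientation): joint angles nearest the present ones, or None.
- bot.read_camera(name): name is "scene" or "top" or "wrist"; returns a dict with "pixels" (384x512x3 uint8, blue, green, red), "fx", "fy", "cx", "cy" (pixels), "R" (3x3) and "t" (3): a world point X has camera coordinates R X + t. Camera axes: x right, y down, z forward; pixel columns grow to the right and rows downward; lengths in m; the calibration is good to about 2 mm. The wrist camera is an equidistant fisheye: a pixel r from the principal point sees the ray r / f radians off the axis. A picture is of the moment at which its call begins. There is no depth.
A pose or a line that the arm cannot do raises bot.MotionError and nothing moves.
- bot.job_done(): hands the job in; it is judged then, once.
Readings, each from a call of its own:
- bot.current_clock(): time.
- bot.current_joints(): joint angles.
- bot.current_joint_vel(): joint speeds.
- bot.current_effort(): joint torques, N m.
- bot.current_ee_pos(): TCP position.
- bot.current_tool_rot(): TCP orientation.
- bot.current_contact_force(): force on the tool from outside, world axes, zero at the start.
- bot.current_ft_torque(): the same for the moment, N m.
- bot.current_opening(): opening from 0.0 (shut) to 1.0 (fully open).
- bot.current_grip_force(): force on a finger pad.
Only numpy, scipy, OpenCV 4.12 (cv2) and the standard library are available. Lean on these libraries where they do the work, as an engineer would, in place of code of your own. Each camera call takes 0.05 s, during which the arm holds its last target. There are 200 camera calls.

## Working session

There is one attempt and no reset: what is moved stays moved. The work goes in short steps, each a Python script; the robot and the scene stay as the last script left them, time stands still between calls to the robot, and variables do not carry over. Pictures are saved under pics/ and viewed, at most 16 in all, crops included, and the job is handed in when it is done.

```bash
mkdir -p pics; ls; python3 - <<'E'
from workcell import bot
import cv2,numpy as np
for n in ("scene","top"):
    c=bot.read_camera(n); cv2.imwrite(f"pics/{n}0.png",c["pixels"])
    R=np.array(c["R"]);t=np.array(c["t"]); print(n,c["fx"],c["cx"],c["cy"],-R.T@t,R[2])
print(bot.current_clock(),bot.current_tool_rot())
E
```

```text
pics
scene 477.4208781121182 261.75557472861226 190.15800278838694 [1.2273334  0.1212766  1.10549449] [-0.5584807  -0.13643501 -0.8182205 ]
top 373.42149666994584 264.68903050147014 193.8831245602585 [ 0.32600634 -0.07316985  1.3046059 ] [ 0.18076372  0.00755721 -0.98349752]
0.1 [-3.72548303e-01 -3.11889484e+00  2.53049536e-03]
```

View pics/scene0.png

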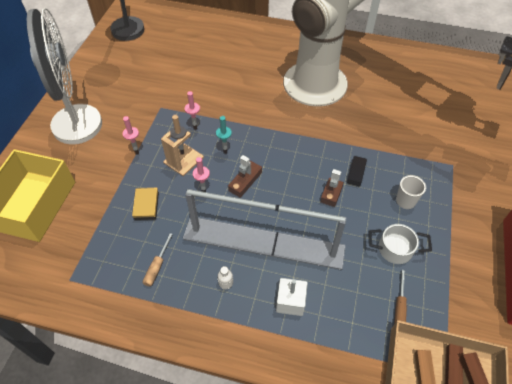

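View pics/top0.png

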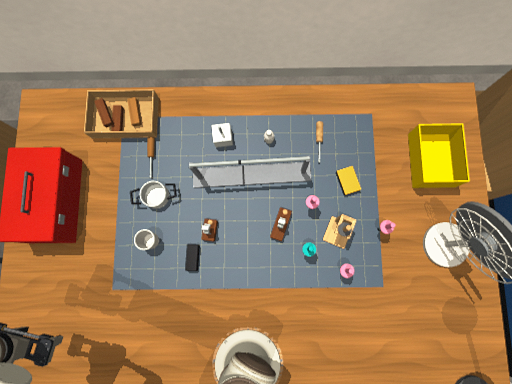

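Top view: the rail bar runs from about (192,163) to (310,160) with its mark at (240,162). There are two blanks, near (281,224) and (209,229). The stand and brush are at (340,230), the pot at (153,195) and the jar at (147,240). Pink and turquoise look-alikes stand around the stand.

```bash
cat > h.py <<'E'
from workcell import bot
import cv2, numpy as np
from scipy.spatial.transform import Rotation as Rn
def cam(n):
    c=bot.read_camera(n); c["n"]=n; c["R"]=np.array(c["R"]); c["t"]=np.array(c["t"]); c["C"]=-c["R"].T@c["t"]; return c
def ray(c,u,v):
    x=(u-c["cx"])/c["fx"]; y=(v-c["cy"])/c["fy"]
    if c["n"]=="wrist":
        r=np.hypot(x,y)+1e-12; d=np.array([np.sin(r)*x/r,np.sin(r)*y/r,np.cos(r)])
    else: d=np.array([x,y,1.])
    d=c["R"].T@d; return d/np.linalg.norm(d)
def onz(c,u,v,z):
    d=ray(c,u,v); return c["C"]+d*(z-c["C"][2])/d[2]
def tri(obs):
    A=np.zeros((3,3));b=np.zeros(3)
    for c,u,v in obs:
        d=ray(c,u,v);P=np.eye(3)-np.outer(d,d);A+=P;b+=P@c["C"]
    X=np.linalg.solve(A,b); return X,[np.linalg.norm(np.cross(X-c["C"],ray(c,u,v)))for c,u,v in obs]
def proj(c,X):
    p=c["R"]@np.asarray(X)+c["t"]
    if c["n"]=="wrist":
        r=np.hypot(p[0],p[1]);th=np.arctan2(r,p[2]);return np.array([c["cx"]+c["fx"]*th*p[0]/r,c["cy"]+c["fy"]*th*p[1]/r])
    return np.array([c["cx"]+c["fx"]*p[0]/p[2],c["cy"]+c["fy"]*p[1]/p[2]])
def down(a):  # tool pointing down, tool y (closing) axis at world angle a
    y=np.array([np.cos(a),np.sin(a),0]);z=np.array([0,0,-1.]);x=np.cross(y,z)
    return Rn.from_matrix(np.column_stack([x,y,z])).as_rotvec()
E
python3 - <<'E'
from h import *
c=cam("top")
for n,u,v,z in [("blankR",281,224,.03),("blankL",209,230,.03),("stand",340,230,.1),("pot",153,195,.05),("jar",147,240,.075),("rail-",310,160,.18),("rail+",192,163,.18),("mark",240,162,.18)]: print(n,onz(c,u,v,z).round(3))
print(Rn.from_rotvec(bot.current_tool_rot()).as_matrix().round(3), bot.current_joints())
for p in ([.42,-.1,.42],[.42,.12,.42]):
    for a in (np.pi/2,-np.pi/2,0): print(p,a,bot.inverse_kinematics(p,down(a)))
E
```

```text
blankR [ 0.455 -0.118  0.03 ]
blankL [0.437 0.128 0.03 ]
stand [ 0.426 -0.305  0.1  ]
pot [0.557 0.319 0.05 ]
jar [0.403 0.324 0.075]
rail- [ 0.638 -0.207  0.18 ]
rail+ [0.633 0.161 0.18 ]
mark [0.635 0.011 0.18 ]
[[-0.972  0.236 -0.001]
 [ 0.236  0.972 -0.001]
 [ 0.    -0.001 -1.   ]] [ 1.12293478e+00  1.58902233e-01  1.59791890e+00 -3.01708162e-05
  1.38616478e+00 -2.10120262e-01]
[0.42, -0.1, 0.42] 1.5707963267948966 [-0.51515584 -0.26644197  1.607033    0.          1.80100162 -2.08595216]
[0.42, -0.1, 0.42] -1.5707963267948966 [-5.15155836e-01 -2.66441966e-01  1.60703300e+00 -4.44089210e-16
  1.80100162e+00  1.05564049e+00]
[0.42, -0.1, 0.42] 0 [-5.15155836e-01 -2.66441966e-01  1.60703300e+00 -4.44089210e-16
  1.80100162e+00 -5.15155836e-01]
[0.42, 0.12, 0.42] 1.5707963267948966 [ 2.38087142e-04 -2.52802182e-01  1.59600847e+00 -4.44089210e-16
  1.79838636e+00 -1.57055824e+00]
[0.42, 0.12, 0.42] -1.5707963267948966 [ 2.38087142e-04 -2.52802182e-01  1.59600847e+00 -4.44089210e-16
  1.79838636e+00  1.57103441e+00]
[0.42, 0.12, 0.42] 0 [ 2.38087142e-04 -2.52802182e-01  1.59600847e+00 -4.44089210e-16
  1.79838636e+00  2.38087142e-04]
```

```bash
python3 - <<'E'
from h import *
import pickle
P={}
for k,p in {"L":[.46,.2,.36],"R":[.46,-.2,.36],"M":[.52,0,.42]}.items():
    bot.goto(p,down(0)); bot.hold(.2); P[k]=c=cam("wrist"); cv2.imwrite(f"pics/w{k}.png",c["pixels"]); print(k,c["fx"],c["C"],c["R"].round(2).tolist())
P["top"]=cam("top");P["scene"]=cam("scene")
pickle.dump(P,open("P.pkl","wb")); print(bot.current_clock())
cv2.imwrite("pics/wLR.png",np.vstack([np.hstack([P["L"]["pixels"],P["R"]["pixels"]])])[:, :]) 
E
```

```text
L 297.3186396354542 [0.46062358 0.28000073 0.52973831] [[1.0, 0.0, -0.0], [0.0, -0.96, 0.28], [-0.0, -0.28, -0.96]]
R 297.3186396354542 [ 0.46111299 -0.119775    0.53006263] [[1.0, 0.0, 0.0], [0.0, -0.96, 0.28], [0.0, -0.28, -0.96]]
M 297.3186396354542 [0.52107875 0.07812644 0.58935924] [[1.0, -0.0, -0.0], [-0.0, -0.96, 0.28], [-0.0, -0.28, -0.96]]
5.1917
```

View pics/wL.png

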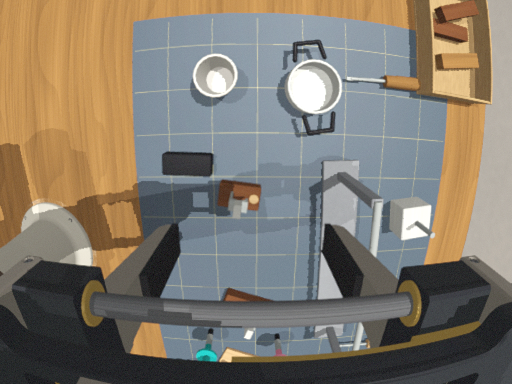

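View pics/wR.png

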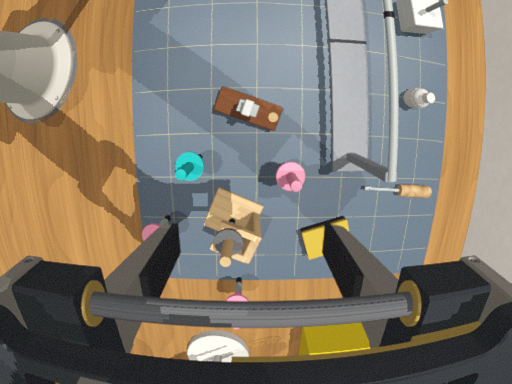

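Wrist L shows the left blank at (240,195) with its plug at (254,199). The jar is at (215,76) and the pot at (314,88). Wrist R shows the right blank at (248,109) with its plug at (272,117), the stand at (235,225), and the rail mark at (389,14) on the bar. Next I'll measure these numerically.

```bash
cat >> h.py <<'E'
def blobs(m,lo=60):
    n,l,s,ce=cv2.connectedComponentsWithStats(m.astype(np.uint8)); return [(s[i,4],ce[i],l==i) for i in range(1,n) if s[i,4]>=lo]
def circ(P):  # least squares circle
    A=np.c_[2*P,np.ones(len(P))];s=np.linalg.lstsq(A,(P**2).sum(1),rcond=None)[0];return s[:2],np.sqrt(s[2]+s[:2]@s[:2])
def blank(c,near,dbg=False):
    """plug and block via colour masks near world xy; returns plug xy, yaw, length"""
    hsv=cv2.cvtColor(c["pixels"],cv2.COLOR_BGR2HSV); H,S,V=[hsv[...,i].astype(int) for i in range(3)]
    u,v=proj(c,[*near,.03]); yy,xx=np.mgrid[:384,:512]; W=np.hypot(xx-u,yy-v)<45
    br=W&((H<22)|(H>172))&(S>100)&(V>35)
    b=max(blobs(br,1),key=lambda q:q[0])[2].astype(np.uint8)
    cs=cv2.findContours(b,0,2)[0]; hull=cv2.convexHull(max(cs,key=cv2.contourArea))[:,0]
    pl=W&(H>8)&(H<30)&(S>40)&(S<170)&(V>150)
    pb=[q for q in blobs(pl,8) if cv2.pointPolygonTest(hull.astype(np.float32),tuple(map(float,q[1])),True)>-3]
    pts=np.array([onz(c,*p,.03)[:2] for p in hull])
    r=cv2.minAreaRect((pts*1000).astype(np.float32))
    return r,[(q[0],onz(c,*q[1],.03).round(4)) for q in pb]
E
python3 - <<'E'
from h import *
import pickle
P=pickle.load(open("P.pkl","rb"))
bot.goto([.455,-.2,.30],down(0)); bot.hold(.2); P["bR"]=cam("wrist")
bot.goto([.44,.05,.30],down(0)); bot.hold(.2); P["bL"]=cam("wrist")
pickle.dump(P,open("P.pkl","wb"))
print(blank(P["bR"],(.455,-.118))); print(blank(P["bL"],(.437,.128))); print(blank(P["R"],(.455,-.118))); print(blank(P["L"],(.437,.128)))
# pot/jar from L : bright low-saturation
c=P["L"];hsv=cv2.cvtColor(c["pixels"],cv2.COLOR_BGR2HSV)
for n,xy,z,R in (("pot",(.557,.319),.05,.045),("jar",(.403,.324),.075,.034)):
    u,v=proj(c,[*xy,z]);yy,xx=np.mgrid[:384,:512]
    m=(hsv[...,1]<45)&(hsv[...,2]>110)&(np.hypot(xx-u,yy-v)<50)
    b=max(blobs(m),key=lambda q:q[0])[2]
    h=cv2.convexHull(max(cv2.findContours(b.astype(np.uint8),0,1)[0],key=cv2.contourArea))[:,0]
    pts=np.array([onz(c,*p,z)[:2] for p in h]); print(n,circ(pts))
a=P["bR"]["pixels"];b=P["bL"]["pixels"]
def crop(c,xy):
    u,v=proj(c,[*xy,.03]).astype(int);u=max(u,60);v=max(v,60); return cv2.resize(c["pixels"][v-60:v+60,u-60:u+60],(390,390),interpolation=cv2.INTER_CUBIC)
cv2.imwrite("pics/bl.png",np.hstack([crop(P["bR"],(.455,-.118)),crop(P["bL"],(.437,.128))]))
E
```

```text
(((455.7914733886719, -115.78128051757812), (42.6685905456543, 108.01066589355469), 70.56793975830078), [(np.int32(124), array([ 0.4876, -0.1088,  0.03  ])), (np.int32(121), array([ 0.4975, -0.1302,  0.03  ]))])
(((438.87799072265625, 129.99925231933594), (42.557132720947266, 71.99836730957031), 82.3112564086914), [(np.int32(665), array([0.4429, 0.1336, 0.03  ]))])
(((455.6514892578125, -115.8572998046875), (42.45013427734375, 107.95034790039062), 70.02835083007812), [(np.int32(43), array([ 0.4879, -0.1091,  0.03  ])), (np.int32(14), array([ 0.5075, -0.1143,  0.03  ])), (np.int32(91), array([ 0.4976, -0.1301,  0.03  ]))])
(((439.7200622558594, 133.57276916503906), (46.930023193359375, 71.44523620605469), 82.47102355957031), [(np.int32(85), array([0.4649, 0.1269, 0.03  ]))])
pot (array([0.55977111, 0.32020172]), np.float64(0.08326568334943016))
jar (array([0.40156769, 0.32524483]), np.float64(0.07744243780380117))
```

View pics/bl.png

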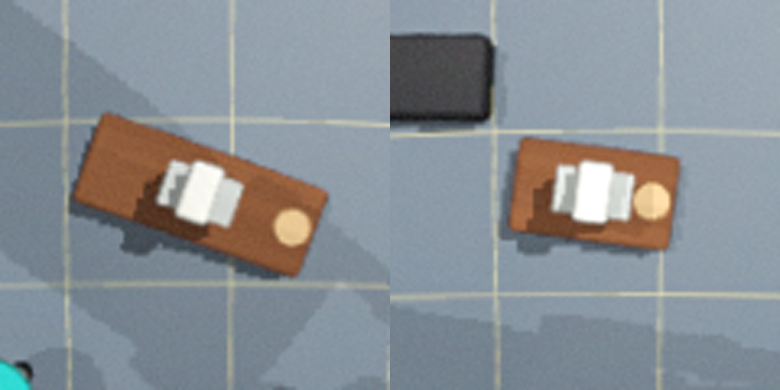

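The blocks measure 108 mm and 72 mm, so blank_long is on the right and blank_short on the left, and mid is absent. Next are the stand, rail, pot and jar.

```bash
python3 - <<'E'
from h import *
import pickle
P=pickle.load(open("P.pkl","rb"))
bot.goto([.42,-.39,.36],down(0)); bot.hold(.2); P["S"]=cam("wrist")
bot.goto([.60,-.05,.42],down(0)); bot.hold(.2); P["B"]=cam("wrist")
bot.goto([.47,.24,.36],down(0)); bot.hold(.2); P["PJ"]=cam("wrist")
pickle.dump(P,open("P.pkl","wb"))
c=P["PJ"];hsv=cv2.cvtColor(c["pixels"],cv2.COLOR_BGR2HSV)
for xy,z in (((.557,.319),.05),((.403,.324),.075)):
    u,v=proj(c,[*xy,z]).astype(int); print(u,v,[tuple(int(q) for q in hsv[v,x]) for x in range(u-48,u+49,4)])
u,v=proj(P["S"],[.426,-.305,.1]).astype(int);print(u,v)
a=cv2.resize(P["S"]["pixels"][max(v-75,0):max(v-75,0)+150,u-75:u+75],(600,600),interpolation=cv2.INTER_CUBIC);cv2.imwrite("pics/st.png",a);print("crop origin",u-75,max(v-75,0))
cv2.imwrite("pics/bar.png",P["B"]["pixels"])
E
```

```text
303 110 [(104, 29, 168), (106, 26, 166), (102, 31, 167), (101, 32, 169), (99, 38, 108), (105, 38, 108), (30, 13, 137), (30, 7, 253), (0, 0, 255), (0, 0, 255), (0, 0, 255), (0, 0, 255), (0, 0, 255), (0, 0, 255), (0, 0, 255), (0, 0, 255), (34, 8, 226), (30, 8, 192), (30, 13, 133), (30, 11, 142), (103, 24, 169), (35, 17, 183), (103, 37, 165), (107, 38, 168), (104, 44, 164)]
205 107 [(105, 41, 160), (106, 34, 157), (103, 40, 158), (105, 45, 158), (104, 45, 159), (106, 46, 160), (105, 41, 160), (100, 54, 109), (34, 8, 244), (24, 19, 184), (21, 18, 184), (23, 14, 231), (30, 6, 255), (0, 0, 255), (0, 0, 255), (0, 0, 255), (21, 16, 203), (23, 16, 207), (104, 39, 145), (104, 42, 147), (104, 49, 146), (104, 41, 157), (105, 37, 165), (106, 38, 167), (105, 39, 169)]
254 107
crop origin 179 32
```

View pics/st.png

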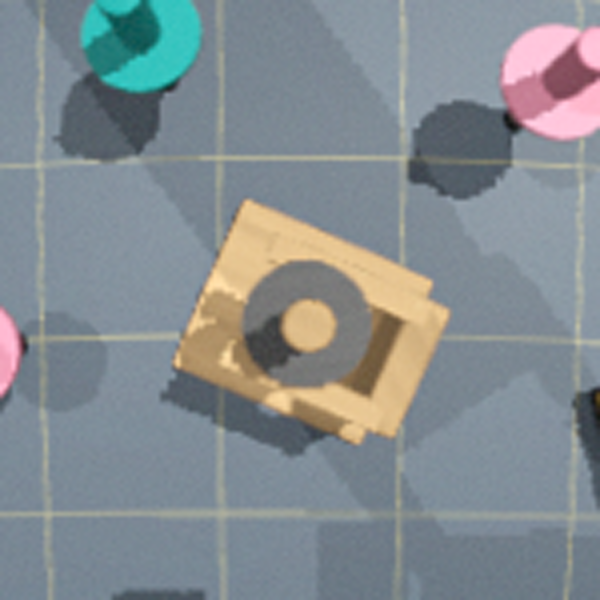

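View pics/bar.png

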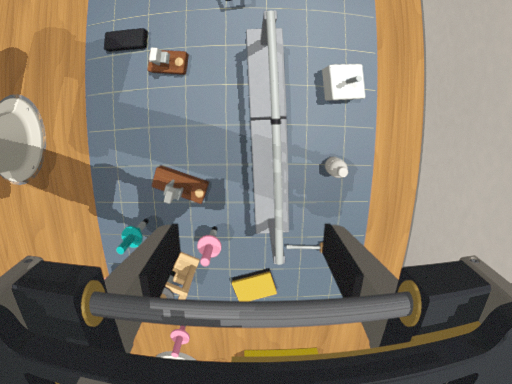

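Stand crop: the brush's collar disk is centred at crop (309,322), wrist pixel (256.2,112.5), and the grip top is at (309,326). Wrist B shows the bar from (270,12) to (279,262) with its mark at (277,121).

```bash
python3 - <<'E'
from h import *
import pickle
P=pickle.load(open("P.pkl","rb"))
c=P["S"]; print("brush", onz(c,256.2,113.4,.185), onz(c,256.1,112.6,.126))
c=P["PJ"];hsv=cv2.cvtColor(c["pixels"],cv2.COLOR_BGR2HSV)
for n,xy,z in (("pot",(.557,.319),.05),("jar",(.403,.324),.075)):
    u,v=proj(c,[*xy,z]);yy,xx=np.mgrid[:384,:512]
    m=(hsv[...,1]<23)&(np.hypot(xx-u,yy-v)<55)
    m=cv2.morphologyEx(m.astype(np.uint8),cv2.MORPH_OPEN,np.ones((3,3)))
    b=max(blobs(m),key=lambda q:q[0])[2]
    h=cv2.convexHull(max(cv2.findContours(b.astype(np.uint8),0,1)[0],key=cv2.contourArea))[:,0]
    pts=np.array([onz(c,*p,z)[:2] for p in h]); print(n,circ(pts))
g=cv2.cvtColor(P["B"]["pixels"],cv2.COLOR_BGR2GRAY)
for r in (30,60,90,110,121,140,170,200,230): print(r,g[r,255:298].tolist())
g=cv2.cvtColor(P["R"]["pixels"],cv2.COLOR_BGR2GRAY)
print(g[:30,389].tolist())
for r in (5,40,100,150): print(r,g[r,375:405].tolist())
E
```

```text
brush [ 0.42742054 -0.31333734  0.185     ] [ 0.42832898 -0.31286432  0.126     ]
pot (array([0.56185557, 0.32236827]), np.float64(0.04647226370018867))
jar (array([0.40550808, 0.33529708]), np.float64(0.03471465849587324))
30 [193, 195, 195, 195, 198, 196, 145, 88, 84, 80, 81, 91, 137, 174, 196, 212, 232, 229, 210, 199, 185, 190, 194, 195, 195, 194, 188, 161, 155, 155, 154, 155, 157, 157, 157, 157, 159, 156, 158, 156, 158, 159, 158]
60 [194, 191, 191, 192, 191, 191, 191, 191, 192, 191, 193, 194, 194, 162, 158, 184, 203, 219, 234, 225, 208, 193, 191, 197, 196, 197, 197, 182, 168, 131, 140, 141, 138, 148, 158, 160, 156, 154, 156, 158, 156, 156, 156]
90 [189, 190, 190, 192, 190, 190, 190, 191, 189, 189, 187, 189, 190, 189, 176, 154, 171, 195, 212, 229, 230, 215, 200, 184, 188, 189, 191, 191, 192, 169, 150, 138, 136, 137, 138, 149, 155, 156, 156, 156, 156, 156, 154]
110 [188, 189, 190, 190, 189, 189, 189, 190, 190, 189, 190, 191, 191, 191, 192, 184, 155, 177, 196, 211, 224, 224, 214, 199, 182, 178, 186, 188, 189, 178, 171, 148, 137, 136, 134, 138, 153, 155, 153, 155, 155, 154, 154]
121 
[... 1140 characters left out ...]
 102, 62, 54, 61, 53, 108, 210, 210, 204, 201, 202, 199, 196, 196, 194, 190, 189, 187, 185]
5 [150, 148, 148, 147, 146, 146, 146, 161, 147, 121, 153, 174, 194, 213, 225, 218, 210, 150, 88, 83, 87, 104, 129, 133, 131, 130, 130, 134, 132, 130]
40 [157, 153, 152, 154, 154, 153, 150, 152, 149, 164, 161, 142, 118, 146, 170, 187, 209, 227, 226, 213, 188, 155, 147, 150, 150, 149, 150, 148, 149, 149]
100 [147, 149, 149, 150, 149, 149, 148, 147, 151, 167, 151, 148, 149, 144, 116, 130, 161, 181, 198, 219, 228, 220, 211, 146, 90, 86, 84, 86, 88, 124]
150 [142, 141, 142, 141, 139, 143, 154, 152, 142, 143, 140, 143, 138, 128, 125, 152, 177, 193, 208, 221, 219, 211, 171, 141, 138, 139, 138, 138, 138, 139]
```

```bash
python3 - <<'E'
from h import *
import pickle
P=pickle.load(open("P.pkl","rb"))
c=P["B"]; g=cv2.cvtColor(c["pixels"],cv2.COLOR_BGR2GRAY)
b=[q for q in blobs((g<110)[100:140,265:290],15)];print([(q[0],q[1]+[265,100]) for q in b])
pts=np.array([onz(c,u,v,.18)[:2] for u,v in((271,30),(272.8,60),(274,90),(275.3,110),(275.5,121),(276.4,140),(277.3,170),(278.3,200),(279.2,230))]);print(pts.round(4)); k=np.polyfit(pts[:,1],pts[:,0],1);print(k,np.degrees(np.arctan(k[0])))
m=blobs((g<110)[100:140,265:290],15)[0][1]+[265,100] if b else (275.3,121)
print(onz(c,*m,.18), onz(P["R"],388.6,13.5,.18)); print(tri([(c,*m),(P["R"],388.6,13.5)]))
for r,(l,h) in {5:(384.3,392.3),40:(388,396.3),100:(390,398.3),150:(389.5,397.5)}.items(): print(onz(P["R"],(l+h)/2,r,.18).round(4))
# foot edges/line on the foot: y along rail in B at z=.01 ; post check
t=P["top"];print(onz(t,240.5,162,.18))
print([proj(t,[.6335+0*y,y,.18]).round(1) for y in(-.17,.01,.16)])
cv2.imwrite("pics/topc.png",cv2.resize(t["pixels"][140:200,180:320],(800,343),interpolation=cv2.INTER_CUBIC))
E
```

```text
[(np.int32(89), array([275.29213483, 119.60674157]))]
[[ 0.6283  0.1422]
 [ 0.6305  0.0987]
 [ 0.6321  0.0567]
 [ 0.634   0.029 ]
 [ 0.6344  0.0138]
 [ 0.6359 -0.0125]
 [ 0.6379 -0.0549]
 [ 0.6403 -0.0992]
 [ 0.643  -0.1463]]
[-0.05056913  0.63530465] -2.8949316292175076
[0.63410936 0.01576189 0.18      ] [0.63433354 0.01596719 0.18      ]
(array([0.63407305, 0.01577249, 0.18051507]), [np.float64(7.502661272833454e-06), np.float64(7.502661272914673e-06)])
[0.6347 0.0282 0.18  ]
[ 0.6377 -0.0201  0.18  ]
[ 0.6406 -0.0981  0.18  ]
[ 0.6438 -0.162   0.18  ]
[0.63453518 0.00970892 0.18      ]
[array([298.3, 161.6]), array([240.4, 162.3]), array([192.3, 162.9])]
```

View pics/topc.png

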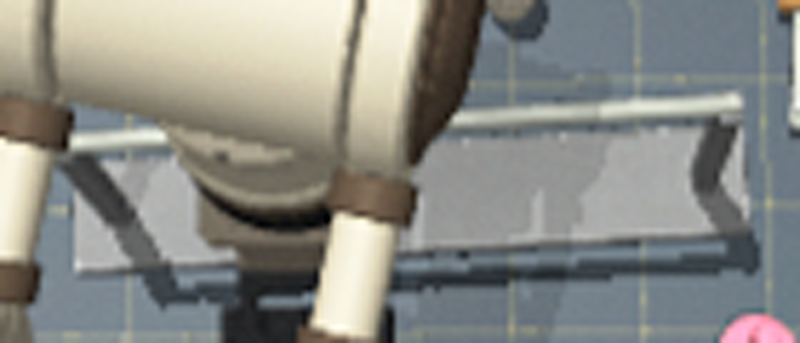

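```bash
cat >> h.py <<'E'
Q=np.pi/2; A=down(Q); H=.097
def F(): return np.array(bot.current_contact_force())
def vessel(c,xy,z,w=65):
    hsv=cv2.cvtColor(c["pixels"],cv2.COLOR_BGR2HSV); u,v=proj(c,[*xy,z]);yy,xx=np.mgrid[:384,:512]
    m=cv2.morphologyEx(((hsv[...,1]<23)&(np.hypot(xx-u,yy-v)<w)).astype(np.uint8),cv2.MORPH_OPEN,np.ones((3,3)))
    b=max(blobs(m),key=lambda q:q[0])[2]
    h=cv2.convexHull(max(cv2.findContours(b.astype(np.uint8),0,1)[0],key=cv2.contourArea))[:,0]
    return circ(np.array([onz(c,*p,z)[:2] for p in h]))
E
python3 - <<'E'
from h import *
S=(.4278,-.3131)
bot.line_to([.45,.05,.36],max_speed=.3)
bot.goto([*S,.30],A); bot.set_gripper(.5,30)
f0=F(); bot.line_to([*S,.035+H]); print("df",F()-f0)
bot.set_gripper(0,30); print(bot.current_opening(),bot.current_grip_force())
bot.line_to([*S,.31],max_speed=.12); bot.hold(.3); print(bot.current_opening(),F()-f0,f0)
bot.line_to([.45,.05,.33],max_speed=.3); bot.goto([.47,.24,.33],down(0)); bot.hold(.3)
c=cam("wrist"); cv2.imwrite("pics/d1.png",c["pixels"])
print(vessel(c,(.56,.322),.05),vessel(c,(.4055,.3353),.075),bot.current_clock())
E
```

```text
df [ 1.7024419  -0.44283786  0.75014411]
0.1688309234322692 30.000233352184296
0.1654055389275744 [ 1.53462908e+00  1.51294830e-03 -7.68904942e-01] [-0.97046977  0.10282705 -0.08597801]
(array([0.56171368, 0.32244178]), np.float64(0.046572035786346846)) (array([0.40549693, 0.33513736]), np.float64(0.03468540558700998)) 23.4333
```

View pics/d1.png

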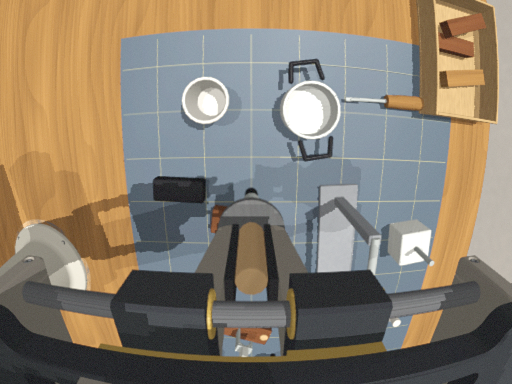

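The brush is held: its tip shows at (252,192), with the pot at (310,110) and the jar at (206,101). I'll dip now, then re-measure the blanks and press the plugs.

```bash
python3 - <<'E'
from h import *
c=cam("wrist"); print("tip expect",proj(c,[.47,.24,.233]))
p=(.5617,.3224)
bot.goto([*p,.22],A); f0=F()
bot.line_to([*p,.010+H],max_speed=.1); bot.hold(.6); print("pot df",F()-f0, bot.current_ee_pos())
bot.line_to([*p,.24],max_speed=.15)
bot.line_to([.46,.2,.30],max_speed=.25)
bot.goto([.44,.05,.32],down(0)); bot.hold(.2); c=cam("wrist"); print(blank(c,(.4389,.13)))
cv2.imwrite("pics/e1.png",c["pixels"])
bot.goto([.455,-.2,.32],down(0)); bot.hold(.2); c=cam("wrist"); print(blank(c,(.4558,-.1158)),bot.current_clock())
cv2.imwrite("pics/e2.png",c["pixels"])
E
```

```text
tip expect [249.84737948 196.14916696]
pot df [-0.53462409 -1.16849511 -0.15282738] [0.56168746 0.32241506 0.10700434]
(((438.916748046875, 130.1923065185547), (42.48098373413086, 72.35834503173828), 82.1668472290039), [(np.int32(648), array([0.4431, 0.1336, 0.03  ]))])
(((455.6662902832031, -115.78904724121094), (42.13612747192383, 107.73355102539062), 70.62044525146484), [(np.int32(68), array([ 0.4257, -0.0963,  0.03  ])), (np.int32(131), array([ 0.4876, -0.1086,  0.03  ])), (np.int32(17), array([ 0.4762, -0.1196,  0.03  ])), (np.int32(121), array([ 0.4971, -0.1301,  0.03  ]))]) 31.1833
```

```bash
python3 - <<'E'
from h import *
def press(p):
    bot.goto([*p,.17+H],A); bot.line_to([*p,.036+H],max_speed=.12); bot.hold(.3); f0=F()[2]; z=.036
    while z>.0245 and F()[2]-f0<2.5:
        z-=.0007; bot.line_to([*p,z+H],max_speed=.02); bot.hold(.08)
    bot.hold(.6); print("press",z,F()[2]-f0,bot.current_opening())
    bot.line_to([*p,.17+H],max_speed=.15)
press((.4972,-.1303))
bot.line_to([.46,0,.3],max_speed=.25)
press((.4647,.1266)); 
bot.line_to([.44,.05,.33],max_speed=.25)
bot.goto([.47,.24,.33],down(0)); bot.hold(.3)
c=cam("wrist"); print(vessel(c,(.56,.322),.05),vessel(c,(.4055,.3353),.075),bot.current_clock())
print(blank(c,(.4389,.13)))
cv2.imwrite("pics/f1.png",c["pixels"])
E
```

```text
press 0.029700000000000004 5.60316515333488 0.1706436227965424
press 0.029700000000000004 6.871246465588479 0.17090207483383732
(array([0.56175698, 0.32239888]), np.float64(0.04653946098579408)) (array([0.40544299, 0.33520448]), np.float64(0.03474381917873487)) 48.875
(((470.67608642578125, 87.54859924316406), (89.25675964355469, 51.45293426513672), 88.8022689819336), [])
```

```bash
python3 - <<'E'
from h import *
p=(.4054,.3352)
bot.goto([*p,.23],A); f0=F(); bot.line_to([*p,.012+H],max_speed=.1); bot.hold(.7); print("jar df",F()-f0)
bot.line_to([*p,.26],max_speed=.15); bot.line_to([.45,.05,.32],max_speed=.3)
S=(.4278,-.3131)
bot.goto([*S,.31],A); bot.line_to([*S,.18],max_speed=.15); bot.hold(.2); f0=F(); bot.line_to([*S,.0352+H],max_speed=.06); bot.hold(.2); print("stand df",F()-f0)
bot.set_gripper(.5); bot.hold(.3); bot.line_to([*S,.32],max_speed=.15)
bot.goto([.42,-.39,.36],down(0)); bot.hold(.2); c=cam("wrist")
u,v=254,107;cv2.imwrite("pics/st2.png",cv2.resize(c["pixels"][32:182,179:329],(600,600),interpolation=cv2.INTER_CUBIC))
bot.goto([.455,-.2,.32],down(0)); bot.hold(.2); c=cam("wrist"); print(blank(c,(.4558,-.1158)),bot.current_clock())
E
```

```text
jar df [-0.77646527  1.50005172  0.46605049]
stand df [0.266427   1.01594915 1.33061641]
(((455.6672668457031, -115.73602294921875), (42.53447341918945, 107.86752319335938), 70.43070983886719), [(np.int32(43), array([ 0.4268, -0.0983,  0.03  ])), (np.int32(181), array([ 0.4859, -0.1103,  0.03  ])), (np.int32(117), array([ 0.4974, -0.1302,  0.03  ]))]) 63.125
```

View pics/st2.png

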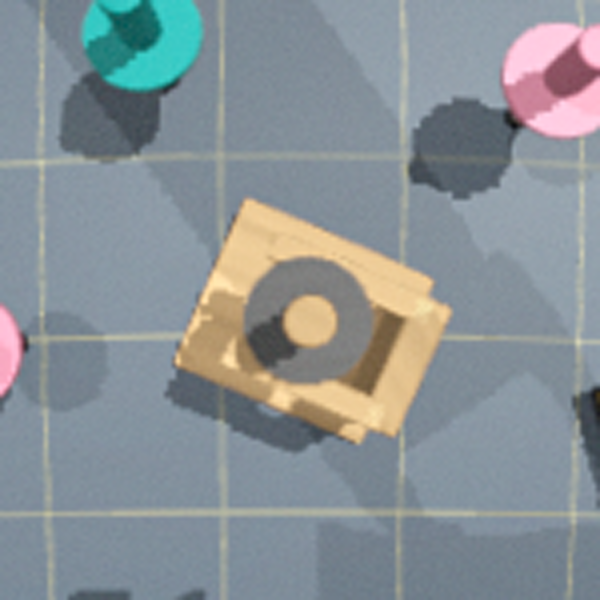

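The brush is back in the fork: collar at (309,320), grip top at (310,320), the same as at the start. Now I'll hook the long blank.

```bash
cat >> h.py <<'E'
psi=np.radians(2.92); ex=np.array([np.cos(psi),np.sin(psi)]); ey=np.array([-np.sin(psi),np.cos(psi)]); MK=np.array([.6342,.0158]); G=.085
def rail(x,s): return MK+x*ex+(s-.03)*ey
RA=down(psi+Q)
def hang(ctr,yaw,s=.108):
    a=down(yaw+Q); bot.goto([*ctr,.24],a); bot.set_gripper(.55,30)
    bot.line_to([*ctr,G],max_speed=.12); bot.set_gripper(0,30); print("grip",bot.current_opening(),bot.current_grip_force())
    bot.line_to([*ctr,.26],max_speed=.12); bot.hold(.2)
    p=rail(-.14,s); bot.line_to([*p,.26],rot=RA,max_speed=.15); bot.line_to([*p,.135+G],max_speed=.1); bot.hold(.3)
    print("held",bot.current_opening(),F()); c=cam("top"); return c
E
python3 - <<'E'
from h import *
hang((.4557,-.1158),np.radians(-19.45)); c=cam("scene")
cv2.imwrite("pics/g1.png",cv2.resize(c["pixels"][130:280,150:400],(800,480),interpolation=cv2.INTER_CUBIC)); print(bot.current_clock())
E
```

```text
grip 0.23267737631977595 29.97258424758911
held 0.23440072853243615 [ 0.53555353  0.07318741 -1.85536513]
70.675
```

View pics/g1.png

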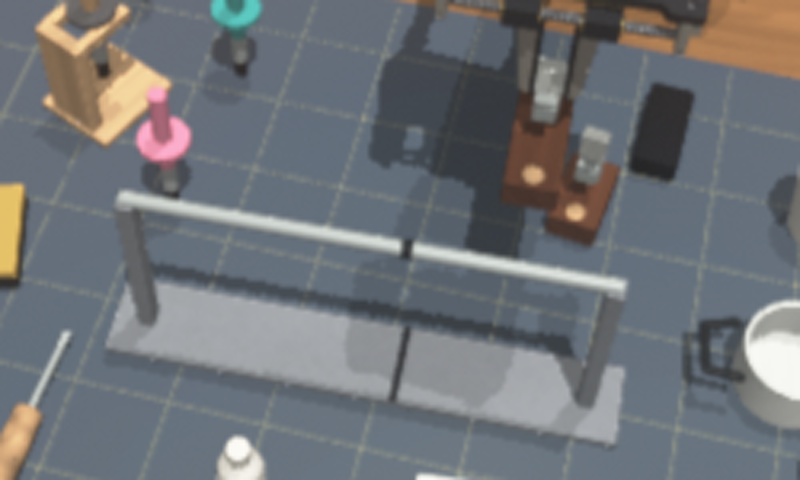

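The long blank is held level in front of the short end, and the bar and mark are clear. I'll hook it on.

```bash
cat >> h.py <<'E'
def hook(s=.108):
    f0=F(); bot.line_to([*rail(0,s),.135+G],max_speed=.07); bot.hold(.2); print("in",F()-f0)
    z=.135
    bot.line_to([*rail(0,s),.113+G],max_speed=.05); bot.hold(.2); f1=F(); print("low",f1-f0); z=.113
    while z>.107 and F()[2]-f1[2]<1.5:
        z-=.0005; bot.line_to([*rail(0,s),z+G],max_speed=.02); bot.hold(.08)
    print("seat z",z,F()-f0)
    bot.set_gripper(.4); bot.hold(.6); print("open",F()-f0,bot.current_clock())
E
python3 - <<'E'
from h import *
hook(); c=cam("scene"); cv2.imwrite("pics/g2.png",cv2.resize(c["pixels"][150:280,180:380],(800,520),interpolation=cv2.INTER_CUBIC))
E
```

```text
in [ 0.66407451 -0.67196543  0.32060646]
low [ 0.13966245 -0.81321778 -0.36641275]
seat z 0.11 [-1.47584379 -1.33027425  2.59571873]
open [ 0.42505198 -0.62104662  1.97488049] 76.8333
```

View pics/g2.png

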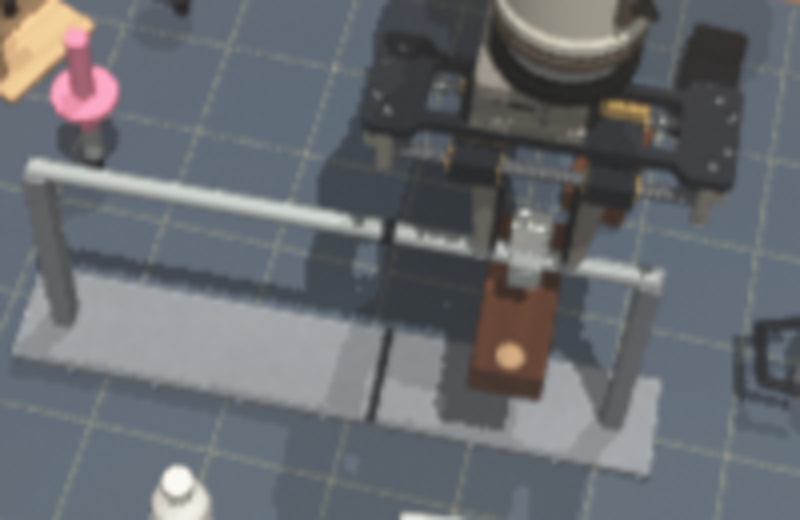

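The long blank hangs on the short end, clear of the mark on that side. I'll regrip lightly and slide it.

```bash
cat >> h.py <<'E'
def slide(s0,s1,z=.110):
    bot.set_gripper(0,8); bot.hold(.3); f0=F(); print("regrip",f0,bot.current_opening())
    n=6
    for i in range(1,n+1):
        bot.line_to([*rail(0,s0+(s1-s0)*i/n),z+G],max_speed=.06); print((F()-f0).round(1),end=" ")
    bot.hold(.3); bot.set_gripper(.4); bot.hold(.8)
    p=rail(0,s1); bot.line_to([*p,z+G+.06],max_speed=.06); print("t",bot.current_clock())
E
python3 - <<'E'
from h import *
slide(.108,-.115)
bot.line_to([.56,-.09,.36],max_speed=.2)
bot.goto([.44,.05,.32],down(0)); bot.hold(.2); c=cam("wrist"); print(blank(c,(.4389,.13)),bot.current_clock())
c=cam("scene"); cv2.imwrite("pics/g3.png",cv2.resize(c["pixels"][110:290,130:430],(800,480),interpolation=cv2.INTER_CUBIC))
E
```

```text
regrip [0.09181446 0.61348181 0.09464692] 0.24037186032868932
[-1.8 -1.7  1.1] [-0.9 -3.3 -0.2] [-2.6 -2.6  2. ] [-2.7 -3.   2. ] [-2.6 -2.3  1.9] [-2.6 -3.1  2.3] t 84.8167
(((438.8095703125, 130.0498046875), (42.53126525878906, 72.0752182006836), 82.1961441040039), [(np.int32(664), array([0.4432, 0.1333, 0.03  ]))]) 87.5167
```

View pics/g3.png

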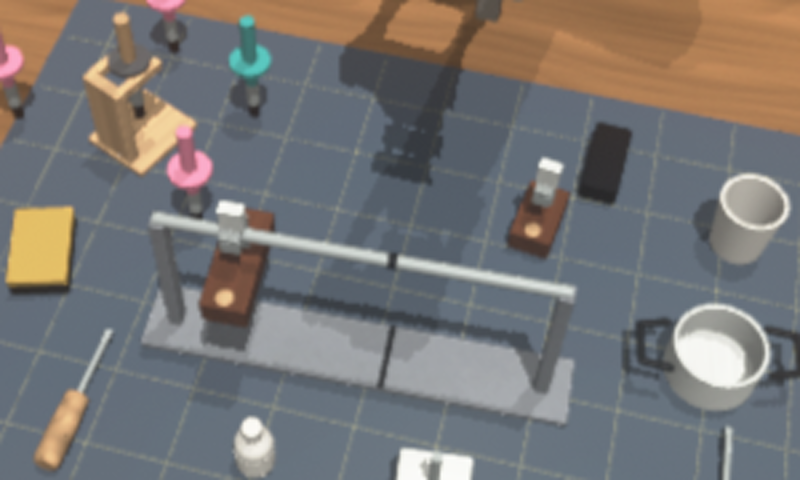

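The long blank hangs in the drying end, with its tab at (231,225) and the mark at (393,262). The short blank has not moved, so it is next.

```bash
python3 - <<'E'
from h import *
hang((.4388,.1300),np.radians(-7.75)); hook(); c=cam("scene")
cv2.imwrite("pics/g4.png",cv2.resize(c["pixels"][150:280,180:380],(800,520),interpolation=cv2.INTER_CUBIC))
E
```

```text
grip 0.23621295033008224 29.983627796173096
held 0.23671999766410107 [-0.22772304 -0.81214824 -1.04746709]
in [ 0.16988381  0.32437605 -0.36807993]
low [-0.8012632   0.57265789  0.31759146]
seat z 0.1095 [-0.46893598  0.68857676  3.21445559]
open [0.18188683 0.49960545 1.02396563] 100.9
```

View pics/g4.png

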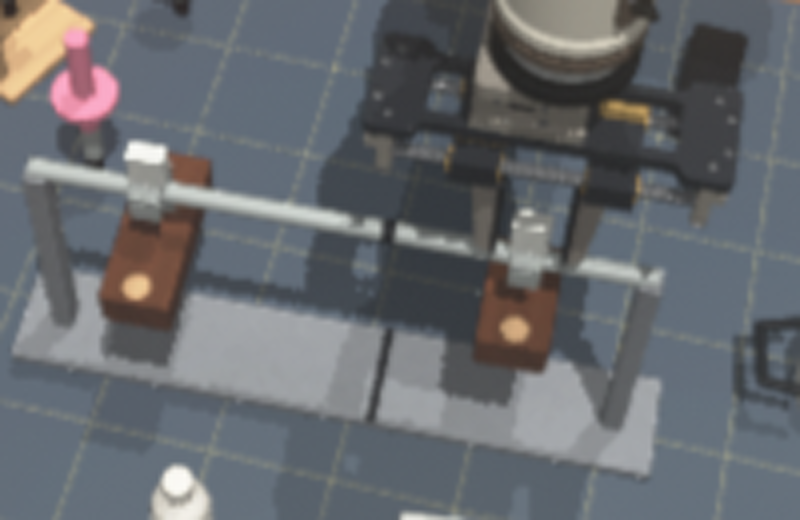

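The short blank hangs on the loading end and the long one in the drying end. I'll slide the short one along.

```bash
python3 - <<'E'
from h import *
slide(.108,-.035)
bot.line_to([.54,0,.38],max_speed=.2); bot.goto([.38,.02,.40],down(0)); bot.hold(1)
c=cam("scene"); cv2.imwrite("pics/g5.png",cv2.resize(c["pixels"][90:300,110:450],(800,494),interpolation=cv2.INTER_CUBIC)); print(bot.current_clock())
E
```

```text
regrip [-0.18058028 -0.64360509  0.38234498] 0.23689625781641976
[ 1.   0.6 -2.1] [ 0.5  0.9 -1.6] [ 0.   0.5 -1.6] [ 0.1  0.4 -2.1] [ 0.5  0.8 -2.1] [ 0.1  0.5 -2.1] t 107.5833
111.025
```

View pics/g5.png

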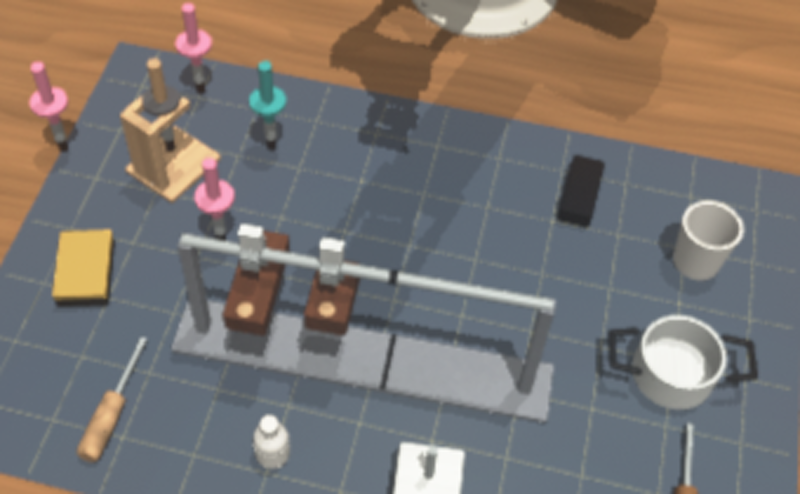

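Both blanks hang in the drying end, tabs at (250,245) and (331,258) and the mark at (393,277). The brush is upright in its stand, the pot and jar are upright, and the robot is clear.

```bash
python3 -c "
from workcell import bot
print(bot.job_done())"
```

```text
the job is handed in; nothing more can be done
None
```

I handed the job in at about 111 s; no verdict came back. The brush was dipped, pressed on both plugs (long, then short; there was no middle blank), rinsed and hung back, and both blanks hang past the mark. While sliding, the short blank was held about 0.5 mm above its seat, so it may not have touched the bar all the way.

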